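# Stack the stepped parts pots in the latch tray

## Task

Clear the drafting board: nest the two loose stepped aluminium pots, one after the other, into the stepped pot that stands in the white tray, so that all three form one upright stack, each fully seated in the one below. The order of the two is free; keep the bottom pot at its place in the tray, and leave the taller straight-sided pot where it is.

Things in the scene. Friction and masses are not known exactly. Their poses are not given: they have to be found in the camera images.
- pot_base: Bottom pot of the stack, loose in a fixed white tray (130 x 180 mm, rim 16 mm, floor 4 mm thick) beside a blue cartridge 40 mm high. Stepped aluminium pot, open on top, 82 mm high, 3 mm wall: foot 38 mm wide below, 44 mm at 36 mm up; shoulder up to 40 mm; collar 62 to 64 mm wide up to the rim, mouth 58 mm. Origin: centre of underside, z up; yaw is free.
- pot_a: Loose stepped pot on the board outside the tray, same shape, size and origin as pot_base, about 90 g. Its foot drops into another's mouth until its shoulder sits on that rim: its underside is then 43 mm above the underside of the pot below, and 43 mm of its collar stays clear above the rim.
- pot_b: The other loose stepped pot on the board outside the tray, identical to pot_a in shape, size (82 mm high, collar 62 to 64 mm wide), weight and origin; it nests in the same way, 43 mm above the pot below.
- pot_plain: Straight-sided aluminium pot, not part of the stack and to be left alone: a plain cylinder without a step, 56 mm outside diameter, 98 mm high, wall 3 mm, open at the top. Origin: centre of its underside, z up.

How it is judged:
By the outcome, as a careful person would: the job done as asked, in the order asked, and still so for the second after the job is handed in, with the robot touching nothing.
It also fails if it takes over 58 s, if anything falls off the work surface, if the arm or the gripper's body presses on something with over 40 N, if the wrist force passes 120 N, or if a joint passes its speed limit or range.

## Robot

A 6-joint arm with a two-finger parallel gripper is mounted at the origin on the work surface. World frame = base frame: x ahead of the robot, y to its left, z up, the work surface at z = 0. Lengths are in m, angles in rad, forces in N, time in s.
With the tool pointing down it reaches from about 0.25 to 0.8 m from the base axis. Payload 3.9 kg.
Tool frame: the origin (TCP) lies at the very end of the fingers, on their centre line; the grasp point (between the pads) lies pinch_z behind it (pinch_z is the distance from the TCP to the grasp point, in m); z points along the fingers, y is the line along which they close (so a half turn about z gives the same grasp; the last joint's range is limited). The gripper opens to 85 mm and grips with 20 to 120 N. Pads are 22 mm wide; open, the fingers measure 114 mm over their backs; the gripper's body (76 mm by 85 mm) begins 54 mm behind the grasp point. The pads swing forward as they close: fully open they stand 13 mm farther back than shut.
Start: joints at [-1.335, 0.26, -0.138, 1.173, 0, 1.571], TCP at [0.123, -0.51, 0.231] pointing down, gripper open.
Joint ranges: [-2.78, 2.78], [-0.83, 1.72], [-1.28, 1.37], [-1.9, 2.12], [-1.57, 1.48], [-3.14, 3.14]. Speed limits (rad/s): [2.57, 2.57, 3.14, 3.14, 3.14, 3.14].

## Interface

Orientations are given as a unit quaternion [x, y, z, w].
In Python, from rig import observe, grab_frame, calibration, job_done, pinch_z gives the robot as it stands.
- The arm moves only by the tool jog_arm, never from a script. Its arguments are lists of equal length, an entry for each row: "dp": the shift along the tool's x, y, z in m, a list of three; "angular": the turn, a rotation vector about the tool's x, y, z in degrees, a list of three. A call has 1 to 5 rows; each row shifts and turns the commanded pose from where the row before left it, along the tool's axes as they then stand; what a row does not reach is not made up. A row lasts 1/8 s, in which the tool goes at most 62.5 mm and 10.7 degrees, less where a joint would pass 70% of its speed; a pose out of reach is approached as far as the arm can. A call with a gripper value outside its range is refused whole. "jaw" is the finger opening in m, from 0 to 0.0854, set as the call begins (left out, the last holds). The fingers move at their own pace and stop on an object; "grip_force" is the grip in N (left out, the last holds). Time passes only in rows, so rows that do not move let the fingers close. It gives the time, the measured TCP pose, the force, the opening and the grip force at its end, in the units of the state.
- observe(): the state, without advancing time (a new reading comes with each control period).
- grab_frame(name): name is "scene" or "top" or "wrist"; returns the picture (420x560x3 uint8, red, green, blue); there is no depth.
- calibration(name): a dict with "fx", "fy", "cx", "cy" (pixels), "k1" (the pictures are not rectified: a ray, as slopes to the right and down, at radius r is drawn at 1 + k1 r^2 times it, then the intrinsics apply), "extrinsics" (4x4, takes a point from camera to world coordinates). Camera axes: x right, y up, looking along -z (the intrinsics and any distortion apply to the point x, -y, -z); pixel columns grow to the right and rows downward; lengths in m; the calibration is good to about 2 mm. A picture is of the moment at which its call begins: read the wrist's pose just before it. calibration takes no time and is no camera call; for the wrist camera it gives the pose at the moment of the call.
- job_done(): hands the job in; it is judged then, once.
The state is a dict: "t": time; "joint_pos": joint angles; "qvel": joint speeds; "tau": joint torques, N m; "ee_pos": TCP position; "ee_rot": TCP orientation; "wrist_force": force on the tool from outside, world axes, zero at the start; "wrist_torque": the same for the moment, N m; "opening": finger opening in m; "grip_force": force on a finger pad.
Only numpy, scipy, OpenCV 4.12 (cv2) and the standard library are available. Lean on these libraries where they do the work, as an engineer would, in place of code of your own. Each camera call takes 0.05 s, during which the arm holds its last target. There are 200 camera calls.

## Working session

There is one attempt and no reset: what is moved stays moved. The work goes in short steps, Python scripts to look and compute and a tool call to move; the robot and the scene stay as the last step left them, time stands still between calls to the robot, and variables do not carry over. Pictures are saved under pics/ and viewed, at most 10 in all, crops included, and the job is handed in when it is done.

Besides the shell and the picture viewer there is one more tool, called after "Call:" by a JSON object that holds its "method" and its "body", one argument or row to a line. jog_arm: Moves the arm, as the interface text tells. Its arguments: {"type":"object","properties":{"dp":{"type":"array"},"angular":{"type":"array"},"jaw":{"type":"number"},"grip_force":{"type":"number"}},"required":["dp","angular"]}

```bash
mkdir -p pics; ls; python3 - <<'E'
from rig import *
import cv2,numpy as np
print(pinch_z if not callable(pinch_z) else pinch_z())
for n in("scene","top"):
    cv2.imwrite(f"pics/{n}0.png",grab_frame(n)[:,:,::-1]); c=calibration(n); print(n,{k:(np.round(v,3).tolist()) for k,v in c.items()})
s=observe();print(s["t"],s["ee_pos"],s["ee_rot"],s["opening"],s["grip_force"])
c=calibration("wrist");print({k:(np.round(v,3).tolist()) for k,v in c.items()})
E
```

```text
pics
0.0187
scene {'fx': 411.343, 'fy': 411.343, 'cx': 272.867, 'cy': 206.795, 'k1': -0.06, 'extrinsics': [[-0.014, -0.579, 0.815, 1.069], [1.0, -0.022, 0.002, 0.006], [0.017, 0.815, 0.579, 0.448], [0.0, 0.0, 0.0, 1.0]]}
top {'fx': 412.146, 'fy': 412.146, 'cx': 281.778, 'cy': 207.827, 'k1': 0.006, 'extrinsics': [[-0.026, 0.991, -0.128, 0.422], [-1.0, -0.027, -0.011, -0.003], [-0.015, 0.128, 0.992, 0.84], [0.0, 0.0, 0.0, 1.0]]}
0.1 [ 0.12251325 -0.50988138  0.23053693] [ 9.93053806e-01  1.17657729e-01 -1.16099992e-04 -8.85812936e-04] 0.08557642261276133 0.0
{'fx': 317.929, 'fy': 317.929, 'cx': 274.456, 'cy': 208.967, 'k1': 0.007, 'extrinsics': [[0.233, 0.925, 0.301, 0.2], [-0.973, 0.222, 0.07, -0.491], [-0.002, -0.309, 0.951, 0.372], [0.0, 0.0, 0.0, 1.0]]}
```

View pics/scene0.png

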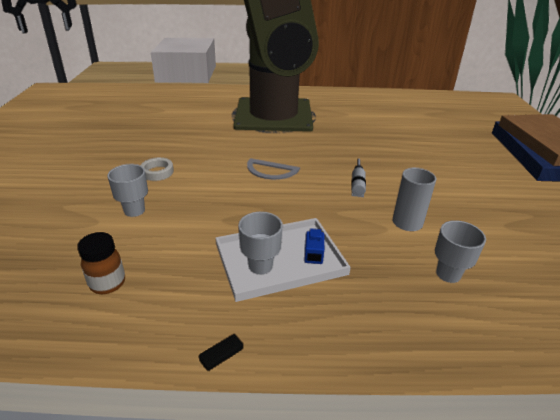

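View pics/top0.png

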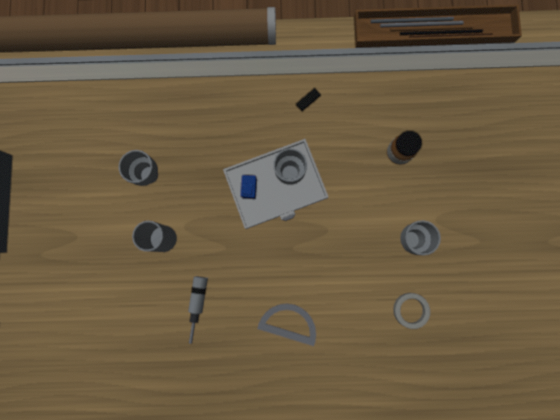

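The scene view shows all pots upright. In the top view, the base pot is in the tray near (290,166), one loose pot is near (137,168) beside the plain pot at (149,236), and the other loose pot is near (420,238). I'll enlarge the three rims next.

```bash
cat > h.py <<'E'
import numpy as np,cv2
from scipy.spatial.transform import Rotation as R
from rig import *
def ray(c,u,v):
    x,y=(u-c["cx"])/c["fx"],(v-c["cy"])/c["fy"]; X,Y=x,y
    for _ in range(8):
        f=1+c["k1"]*(X*X+Y*Y); X,Y=x/f,y/f
    E=np.array(c["extrinsics"]); return E[:3,3],E[:3,:3]@np.array([X,-Y,-1])
def at(c,u,v,z):
    o,d=ray(c,u,v); return o+d*(z-o[2])/d[2]
def proj(c,p):
    E=np.array(c["extrinsics"]); q=E[:3,:3].T@(np.array(p)-E[:3,3]); x,y=q[0]/-q[2],-q[1]/-q[2]; f=1+c["k1"]*(x*x+y*y)
    return c["cx"]+c["fx"]*x*f,c["cy"]+c["fy"]*y*f
def delta(target):  # world target -> tool frame shift
    s=observe(); return R.from_quat(s["ee_rot"]).inv().apply(np.array(target)-s["ee_pos"])
E
python3 - <<'E'
from h import *
im=cv2.imread("pics/top0.png"); L=[]
for u,v in((138,168),(149,236),(290,166),(420,238)):
    L.append(cv2.resize(im[v-30:v+30,u-30:u+30],(390,290) if 0 else (300,300),interpolation=cv2.INTER_CUBIC))
cv2.imwrite("pics/crops.png",np.vstack([np.hstack(L[:2]),np.hstack(L[2:])]))
c=calibration("top")
for n,u,v,z in(("a",136,167,.082),("plain",148,236,.098),("base",290,166,.086),("b",420,238,.082)): print(n,at(c,u,v,z).round(4))
E
```

```text
a [0.6054 0.2783 0.082 ]
plain [0.4735 0.2481 0.098 ]
base [ 0.598  -0.0121  0.086 ]
b [ 0.4577 -0.2457  0.082 ]
```

View pics/crops.png

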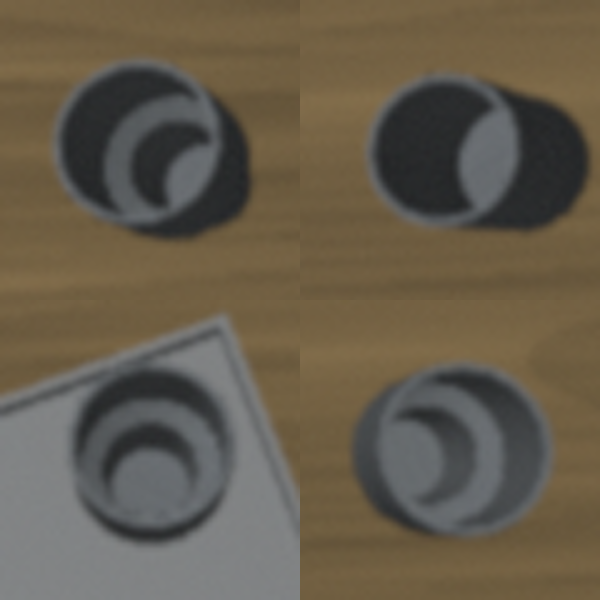

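Read from the crop: rim centres are at about a (135,166), base (290.4,165) and b (422,237.5). All pots are upright, and pot b is the nearest, so I take it first.

```bash
cat >> h.py <<'E'
def plan(target,yaw=None,n=5):
    """rows to bring TCP to target with tool down; tool y at world angle yaw deg (default radial)"""
    s=observe(); p=np.array(s["ee_pos"]); t=np.array(target,float); r0=R.from_quat(s["ee_rot"])
    if yaw is None: yaw=np.degrees(np.arctan2(t[1],t[0]))
    a=np.radians(yaw); y=np.array([np.cos(a),np.sin(a),0]); z=np.array([0,0,-1.]); r1=R.from_matrix(np.c_[np.cross(y,z),y,z])
    w=(r0.inv()*r1).as_rotvec()
    for i in range(n):
        r=r0*R.from_rotvec(w*i/n)
        print((r.inv().apply((t-p)/n)).round(4).tolist(),np.degrees(w/n).round(2).tolist())
E
python3 - <<'E'
from h import *
c=calibration("top")
for n,u,v,z in(("a",135.2,166.3,.082),("base",290.4,165,.086),("b",422,237.5,.082)): print(n,at(c,u,v,z).round(4))
b=at(c,422,237.5,.082); plan([b[0],b[1],.18],n=5)
E
```

```text
a [0.6068 0.2798 0.082 ]
base [ 0.5999 -0.0129  0.086 ]
b [ 0.4585 -0.2494  0.082 ]
[0.0775, -0.0349, 0.0102] [-0.02, -0.01, -9.59]
[0.0822, -0.0215, 0.0101] [-0.02, -0.01, -9.59]
[0.0847, -0.0075, 0.0101] [-0.02, -0.01, -9.59]
[0.0848, 0.0067, 0.0101] [-0.02, -0.01, -9.59]
[0.0825, 0.0207, 0.0101] [-0.02, -0.01, -9.59]
```

Call:
{"method": "jog_arm", "body": {
  "dp": [
    [0.048,-0.023,0.005],
    [0.05,-0.017,0.006],
    [0.051,-0.012,0.006],
    [0.052,-0.007,0.006],
    [0.053,-0.001,0.006]
  ],
  "angular": [
    [0,0,-6],
    [0,0,-6],
    [0,0,-6],
    [0,0,-6],
    [0,0,-6]
  ]
}}

```text
t: 0.72
ee_pos: [0.3293, -0.3438, 0.2019]
ee_rot: [0.928, 0.372, -0.0, -0.0]
wrist_force: [0.1, -1.1, -0.3]
opening: 0.0857
grip_force: 0.0
```

```bash
python3 - <<'E'
from h import *
plan([.4585,-.2494,.18],n=4)
E
```

```text
[0.0397, 0.0052, 0.0055] [-0.01, 0.0, -4.44]
[0.0391, 0.0083, 0.0055] [-0.01, 0.0, -4.44]
[0.0384, 0.0113, 0.0055] [-0.01, 0.0, -4.44]
[0.0374, 0.0142, 0.0055] [-0.01, 0.0, -4.44]
```

Call:
{"method": "jog_arm", "body": {
  "dp": [
    [0.039,0.005,0.005],
    [0.039,0.008,0.005],
    [0.038,0.011,0.006],
    [0.036,0.014,0.006],
    [0,0,0]
  ],
  "angular": [
    [0,0,-4],
    [0,0,-4],
    [0,0,-4],
    [0,0,-4],
    [0,0,0]
  ]
}}

```text
t: 1.35
ee_pos: [0.4579, -0.2523, 0.1793]
ee_rot: [0.867, 0.498, -0.0, -0.001]
wrist_force: [-0.4, -0.3, 0.4]
opening: 0.0857
grip_force: 0.0
```

```bash
python3 - <<'E'
from h import *
c=calibration("wrist"); im=grab_frame("wrist")[:,:,::-1].copy()
cv2.imwrite("pics/w1.png",im)
print(proj(c,[.4585,-.2494,.082]))
plan([.4585,-.2494,.18],n=1)
for k in ((.4585,-.2494,.082),): print(c["extrinsics"])
E
```

```text
(np.float64(274.02762863021024), np.float64(208.35373485622745))
[0.0041, -0.0003, -0.0004] [-0.1, 0.02, -1.84]
[[ 0.86301538  0.48013939  0.15706883  0.49801028]
 [-0.50517547  0.82115037  0.26553685 -0.18327432]
 [-0.00148242 -0.30850971  0.95122004  0.32106502]
 [ 0.          0.          0.          1.        ]]
```

View pics/w1.png

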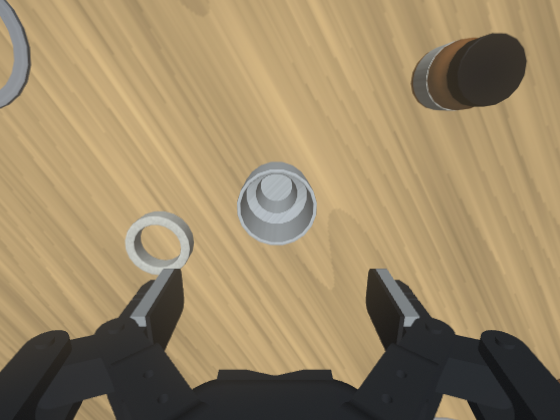

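The wrist view shows pot b's rim spanning 238–316 across and 170–244 down, so its centre is at about (277,207). That is within 3 px of the prediction.

```bash
python3 - <<'E'
from h import *
c=calibration("wrist"); b=at(c,277,207,.082); print(b)
plan([b[0],b[1],.046],n=4)
E
```

```text
[ 0.4597883  -0.25042982  0.082     ]
[0.001, 0.0004, 0.0334] [-0.02, 0.0, -0.45]
[0.001, 0.0004, 0.0334] [-0.02, 0.0, -0.45]
[0.001, 0.0004, 0.0334] [-0.02, 0.0, -0.45]
[0.001, 0.0004, 0.0334] [-0.02, 0.0, -0.45]
```

Call:
{"method": "jog_arm", "body": {
  "dp": [
    [0.002,0.001,0.033],
    [0.002,0.001,0.033],
    [0,0,0.033],
    [0,0,0.034],
    [0,0,0]
  ],
  "angular": [
    [0,0,0],
    [0,0,0],
    [0,0,0],
    [0,0,0],
    [0,0,0]
  ]
}}

```text
t: 2.02
ee_pos: [0.4569, -0.2508, 0.0452]
ee_rot: [0.869, 0.496, -0.002, -0.003]
wrist_force: [0.7, -0.8, -0.1]
opening: 0.0855
grip_force: 0.0
```

Call:
{"method": "jog_arm", "body": {
  "dp": [
    [0,0,0],
    [0,0,0],
    [0,0,0],
    [0,0,0],
    [0,0,0]
  ],
  "angular": [
    [0,0,0],
    [0,0,0],
    [0,0,0],
    [0,0,0],
    [0,0,0]
  ],
  "jaw": 0.05,
  "grip_force": 30
}}

```text
t: 2.65
ee_pos: [0.4609, -0.2522, 0.049]
ee_rot: [0.868, 0.496, 0.0, 0.001]
wrist_force: [-2.7, 0.6, 6.4]
opening: 0.0626
grip_force: 33.2
```

Call:
{"method": "jog_arm", "body": {
  "dp": [
    [0,0,0],
    [0,0,0]
  ],
  "angular": [
    [0,0,0],
    [0,0,0]
  ]
}}

```text
t: 2.9
ee_pos: [0.461, -0.2521, 0.049]
ee_rot: [0.868, 0.496, 0.0, 0.001]
wrist_force: [-1.8, -0.0, 6.4]
opening: 0.0635
grip_force: 33.2
```

Call:
{"method": "jog_arm", "body": {
  "dp": [
    [0,0,-0.02],
    [0,0,-0.04],
    [0,0,-0.04],
    [0,0,-0.025],
    [0,0,0]
  ],
  "angular": [
    [0,0,0],
    [0,0,0],
    [0,0,0],
    [0,0,0],
    [0,0,0]
  ]
}}

```text
t: 3.52
ee_pos: [0.4622, -0.2525, 0.175]
ee_rot: [0.868, 0.496, 0.002, 0.003]
wrist_force: [-0.3, -0.2, -1.0]
opening: 0.0628
grip_force: 33.5
```

```bash
python3 - <<'E'
from h import *
s=observe();print(s["ee_pos"],s["opening"],s["grip_force"])
plan([.6,-.0129,.185],n=5)
E
```

```text
[ 0.46223053 -0.25254048  0.17503271] 0.06282226445680134 33.542664941051044
[0.0553, -0.0006, -0.002] [0.07, 0.02, -5.85]
[0.0551, 0.0051, -0.002] [0.07, 0.02, -5.85]
[0.0542, 0.0107, -0.002] [0.07, 0.02, -5.85]
[0.0529, 0.0161, -0.002] [0.07, 0.02, -5.85]
[0.051, 0.0214, -0.002] [0.07, 0.02, -5.85]
```

Call:
{"method": "jog_arm", "body": {
  "dp": [
    [0.038,0.004,-0.006],
    [0.038,0.008,-0.006],
    [0.037,0.011,-0.006],
    [0.037,0.014,-0.006],
    [0.037,0.018,-0.006]
  ],
  "angular": [
    [0,0,-5.8],
    [0,0,-5.8],
    [0,0,-5.8],
    [0,0,-5.8],
    [0,0,-5.8]
  ]
}}

```text
t: 4.15
ee_pos: [0.5731, -0.0897, 0.201]
ee_rot: [0.715, 0.699, -0.001, -0.001]
wrist_force: [1.0, -1.5, -0.3]
opening: 0.0628
grip_force: 33.5
```

Call:
{"method": "jog_arm", "body": {
  "dp": [
    [0,0,0],
    [0,0,0]
  ],
  "angular": [
    [0,0,0],
    [0,0,0]
  ]
}}

```text
t: 4.4
ee_pos: [0.5722, -0.0909, 0.201]
ee_rot: [0.716, 0.698, -0.001, -0.001]
wrist_force: [-0.6, -1.1, -0.5]
opening: 0.0629
grip_force: 33.5
```

```bash
python3 - <<'E'
from h import *
c=calibration("wrist"); im=grab_frame("wrist")[:,:,::-1]
cv2.imwrite("pics/w2.png",im)
s=observe();e=s["ee_pos"]; print(e,s["ee_rot"],s["opening"])
print("base",proj(c,[.6,-.0129,.086]),"held rim",proj(c,e+[0,0,.033]))
E
```

```text
[ 0.57196465 -0.09135181  0.20122819] [ 0.71660231  0.69748105 -0.00086119 -0.00075986] 0.06307260123235645
base (np.float64(308.43582429514345), np.float64(107.37576501417225)) held rim (np.float64(274.0423372553056), np.float64(315.8257079630411))
```

View pics/w2.png

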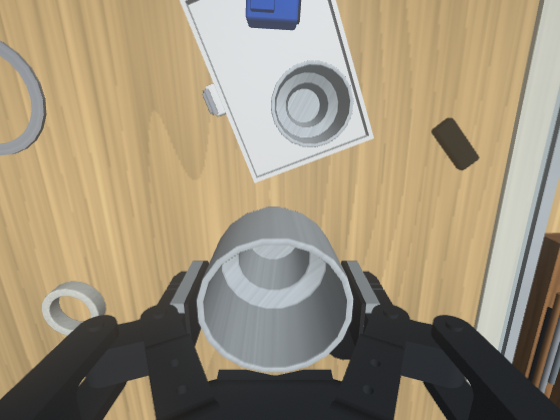

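The held pot's rim is centred at about (275,304), spanning 198–352 by 237–371. The base rim spans 271–352 by 60–147, so its centre is at about (312,103.5).

```bash
python3 - <<'E'
from h import *
c=calibration("wrist"); s=observe();e=s["ee_pos"]
# ellipse-centre vs projected centre: fit rim circles by edge points
from scipy.optimize import least_squares
def fit(L,Rr,T,B,z,free=False):
    def res(p):
        zz=p[2] if free else z
        a=np.linspace(0,2*np.pi,180); q=np.array([proj(c,[p[0]+.032*np.cos(t),p[1]+.032*np.sin(t),zz]) for t in a])
        return [q[:,0].min()-L,q[:,0].max()-Rr,q[:,1].min()-T,q[:,1].max()-B]
    x0=[*at(c,(L+Rr)/2,(T+B)/2,z)[:2],z]; r=least_squares(res,x0 if free else x0[:2],diff_step=1e-4); return r.x,r.fun
h=e[2]+.033
for f in(False,True):
    H=fit(198,352,237,371,h,f);B=fit(271,352,60,147,.086,f); print("held",H,"base",B,"z",h)
    print("held-TCP",H[0][:2]-e[:2],"base-held",B[0][:2]-H[0][:2])
E
```

```text
held (array([ 0.57222159, -0.08906878]), array([-3.16514143,  3.15336646, -1.14473176,  2.21608347])) base (array([ 0.6021981 , -0.01196378]), array([-1.2706531 ,  1.26315166, -0.38971708,  0.56742672])) z 0.23422818904443596
held-TCP [0.00025694 0.00228303] base-held [0.02997651 0.07710499]
held (array([ 0.57215721, -0.09138074,  0.23037362]), array([-0.48018014,  0.47948764,  0.52102116, -0.60346281])) base (array([ 0.60277639, -0.01184446,  0.08067312]), array([-0.4252594 ,  0.42340627,  0.3868885 , -0.41985707])) z 0.23422818904443596
held-TCP [ 1.92560546e-04 -2.89270104e-05] base-held [0.03061917 0.07953627]
```

Call:
{"method": "jog_arm", "body": {
  "dp": [
    [0.04,0.014,0],
    [0.039,0.014,0],
    [0,0,0],
    [0,0,0.03],
    [0,0,0.02]
  ],
  "angular": [
    [0,0,0],
    [0,0,0],
    [0,0,0],
    [0,0,0],
    [0,0,0]
  ]
}}

```text
t: 5.08
ee_pos: [0.6017, -0.0143, 0.151]
ee_rot: [0.717, 0.697, -0.001, -0.0]
wrist_force: [0.1, 0.0, -2.1]
opening: 0.0634
grip_force: 33.5
```

Call:
{"method": "jog_arm", "body": {
  "dp": [
    [0,0,0.015],
    [0,0,0.01],
    [0,0,0.01],
    [0,0,0.007],
    [0,0,0]
  ],
  "angular": [
    [0,0,0],
    [0,0,0],
    [0,0,0],
    [0,0,0],
    [0,0,0]
  ]
}}

```text
t: 5.7
ee_pos: [0.6029, -0.0126, 0.1099]
ee_rot: [0.716, 0.698, -0.0, -0.0]
wrist_force: [-0.6, 0.5, -1.3]
opening: 0.0633
grip_force: 33.5
```

Call:
{"method": "jog_arm", "body": {
  "dp": [
    [0,0,0.005],
    [0,0,0.004],
    [0,0,0.002],
    [0,0,0]
  ],
  "angular": [
    [0,0,0],
    [0,0,0],
    [0,0,0],
    [0,0,0]
  ]
}}

```text
t: 6.2
ee_pos: [0.603, -0.0126, 0.0991]
ee_rot: [0.716, 0.698, -0.0, -0.0]
wrist_force: [-0.6, -1.0, -1.7]
opening: 0.0632
grip_force: 33.5
```

Call:
{"method": "jog_arm", "body": {
  "dp": [
    [0,0,0.002],
    [0,0,0]
  ],
  "angular": [
    [0,0,0],
    [0,0,0]
  ]
}}

```text
t: 6.45
ee_pos: [0.6031, -0.0126, 0.0972]
ee_rot: [0.716, 0.698, -0.0, -0.0]
wrist_force: [-0.0, -0.3, -1.0]
opening: 0.0628
grip_force: 33.5
```

Call:
{"method": "jog_arm", "body": {
  "dp": [
    [0,0,0.002],
    [0,0,0]
  ],
  "angular": [
    [0,0,0],
    [0,0,0]
  ]
}}

```text
t: 6.7
ee_pos: [0.6041, -0.0126, 0.0963]
ee_rot: [0.716, 0.698, 0.001, 0.001]
wrist_force: [-0.3, -0.1, 3.5]
opening: 0.063
grip_force: 33.9
```

Contact came at about TCP 0.0965, close to the predicted 0.096. I'll release gently, since the opening fingers swing back and the step is small, then rise.

Call:
{"method": "jog_arm", "body": {
  "dp": [
    [0,0,0],
    [0,0,0],
    [0,0,0],
    [0,0,0]
  ],
  "angular": [
    [0,0,0],
    [0,0,0],
    [0,0,0],
    [0,0,0]
  ],
  "jaw": 0.085
}}

```text
t: 7.2
ee_pos: [0.603, -0.0126, 0.0951]
ee_rot: [0.716, 0.698, -0.0, -0.0]
wrist_force: [0.3, -0.7, -0.4]
opening: 0.0852
grip_force: 0.0
```

Call:
{"method": "jog_arm", "body": {
  "dp": [
    [0,0,-0.015],
    [0,0,-0.03],
    [0,0,-0.04],
    [0,0,-0.03],
    [0,0,-0.01]
  ],
  "angular": [
    [0,0,0],
    [0,0,0],
    [0,0,0],
    [0,0,0],
    [0,0,0]
  ]
}}

```text
t: 7.82
ee_pos: [0.6046, -0.0126, 0.2235]
ee_rot: [0.716, 0.698, 0.002, 0.002]
wrist_force: [-0.7, -0.6, 0.3]
opening: 0.0848
grip_force: 0.0
```

```bash
python3 - <<'E'
from h import *
c=calibration("wrist"); s=observe(); print(s["ee_pos"],s["opening"])
cv2.imwrite("pics/w3.png",grab_frame("wrist")[:,:,::-1])
print(proj(c,[.6025,-.0122,.129]))
plan([.607,.275,.2],n=7)
E
```

```text
[ 0.60459175 -0.01264957  0.22353672] 0.08481922781006303
(np.float64(271.2824982371402), np.float64(212.49968023583284))
[0.0411, -0.0007, 0.0033] [0.04, 0.01, -3.69]
[0.041, 0.0019, 0.0034] [0.04, 0.01, -3.69]
[0.0408, 0.0046, 0.0034] [0.04, 0.01, -3.69]
[0.0405, 0.0072, 0.0034] [0.04, 0.01, -3.69]
[0.0399, 0.0098, 0.0034] [0.04, 0.01, -3.69]
[0.0392, 0.0123, 0.0034] [0.04, 0.01, -3.69]
[0.0383, 0.0148, 0.0034] [0.04, 0.01, -3.69]
```

View pics/w3.png

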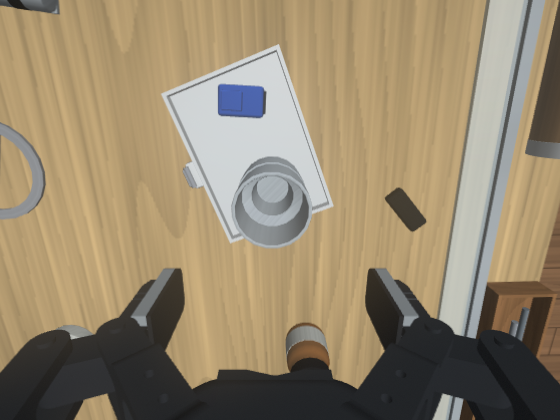

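The nested pot has its rim centred at about (272,208), close to the prediction of (271,212). It looks upright and seated. On to pot a.

Call:
{"method": "jog_arm", "body": {
  "dp": [
    [0.041,-0.001,0.004],
    [0.041,0.002,0.004],
    [0.041,0.005,0.004],
    [0.041,0.007,0.004],
    [0.04,0.01,0.004]
  ],
  "angular": [
    [0,0,-3.7],
    [0,0,-3.7],
    [0,0,-3.7],
    [0,0,-3.7],
    [0,0,-3.7]
  ]
}}

```text
t: 8.5
ee_pos: [0.604, 0.1946, 0.1987]
ee_rot: [0.594, 0.805, -0.001, -0.001]
wrist_force: [1.1, -0.3, -0.9]
opening: 0.0853
grip_force: 0.0
```

Call:
{"method": "jog_arm", "body": {
  "dp": [
    [0.04,0.012,0.005],
    [0.036,0.014,0.005],
    [0,0,0],
    [0,0,0]
  ],
  "angular": [
    [0,0,-3.7],
    [0,0,-3.7],
    [0,0,0],
    [0,0,0]
  ]
}}

```text
t: 9.0
ee_pos: [0.6044, 0.2734, 0.1892]
ee_rot: [0.542, 0.841, -0.001, -0.0]
wrist_force: [-0.2, -0.2, -0.1]
opening: 0.0851
grip_force: 0.0
```

```bash
python3 - <<'E'
from h import *
c=calibration("wrist"); s=observe(); print(s["ee_pos"],s["opening"])
cv2.imwrite("pics/w4.png",grab_frame("wrist")[:,:,::-1])
print(proj(c,[.607,.2798,.082]))
E
```

```text
[0.60439906 0.27336923 0.18916764] 0.08507770704303247
(np.float64(280.5766775149186), np.float64(202.35452441741063))
```

View pics/w4.png

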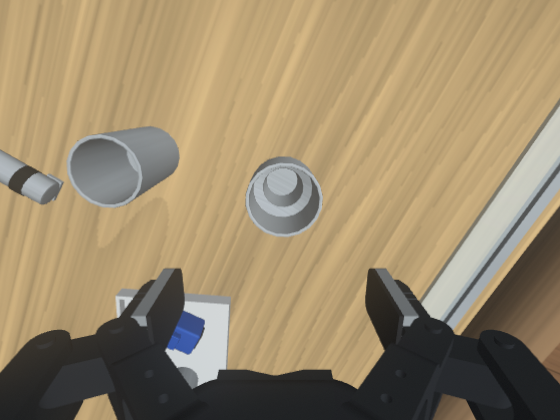

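Pot a's rim spans 246–322 by 165–236, so its centre is at about (284,200.5). The plain pot is well clear on the left.

```bash
python3 - <<'E'
from h import *
c=calibration("wrist"); b=at(c,284,200.5,.082); print(b)
s=observe(); y=R.from_quat(s["ee_rot"]).apply([0,1,0]); plan([b[0],b[1],.047],yaw=np.degrees(np.arctan2(y[1],y[0])),n=1)
E
```

```text
[0.6092974 0.2818805 0.082    ]
[0.0063, 0.0081, 0.1426] [-0.1, 0.02, 0.0]
```

Call:
{"method": "jog_arm", "body": {
  "dp": [
    [0.006,0.008,0.02],
    [0,0,0.04],
    [0,0,0.04],
    [0,0,0.04],
    [0,0,0.002]
  ],
  "angular": [
    [0,0,0],
    [0,0,0],
    [0,0,0],
    [0,0,0],
    [0,0,0]
  ]
}}

```text
t: 9.68
ee_pos: [0.6066, 0.2806, 0.0437]
ee_rot: [0.542, 0.84, -0.004, -0.002]
wrist_force: [-0.5, 0.3, 0.0]
opening: 0.0853
grip_force: 0.0
```

Call:
{"method": "jog_arm", "body": {
  "dp": [
    [0,0,0],
    [0,0,0],
    [0,0,0],
    [0,0,0],
    [0,0,0]
  ],
  "angular": [
    [0,0,0],
    [0,0,0],
    [0,0,0],
    [0,0,0],
    [0,0,0]
  ],
  "jaw": 0.05
}}

```text
t: 10.3
ee_pos: [0.6111, 0.2832, 0.0498]
ee_rot: [0.542, 0.841, 0.001, 0.001]
wrist_force: [-0.3, -0.1, 5.8]
opening: 0.0628
grip_force: 33.3
```

Call:
{"method": "jog_arm", "body": {
  "dp": [
    [0,0,-0.02],
    [0,0,-0.045],
    [0,0,-0.05],
    [0,0,-0.05],
    [0,0,-0.03]
  ],
  "angular": [
    [0,0,0],
    [0,0,0],
    [0,0,0],
    [0,0,0],
    [0,0,0]
  ]
}}

```text
t: 10.92
ee_pos: [0.6103, 0.283, 0.246]
ee_rot: [0.542, 0.841, 0.001, 0.001]
wrist_force: [0.1, -0.2, -1.5]
opening: 0.0626
grip_force: 33.6
```

```bash
python3 - <<'E'
from h import *
s=observe();print(s["ee_pos"],s["opening"],s["grip_force"])
plan([.6025,-.0122,.235],n=8)
E
```

```text
[0.61034037 0.28299066 0.24604828] 0.06257406844332791 33.605298572801985
[-0.0332, -0.0161, 0.0013] [0.02, -0.01, 3.2]
[-0.034, -0.0143, 0.0013] [0.02, -0.01, 3.2]
[-0.0348, -0.0124, 0.0013] [0.02, -0.01, 3.2]
[-0.0354, -0.0104, 0.0014] [0.02, -0.01, 3.2]
[-0.0359, -0.0084, 0.0014] [0.02, -0.01, 3.2]
[-0.0364, -0.0064, 0.0014] [0.02, -0.01, 3.2]
[-0.0367, -0.0043, 0.0014] [0.02, -0.01, 3.2]
[-0.0368, -0.0023, 0.0014] [0.02, -0.01, 3.2]
```

Call:
{"method": "jog_arm", "body": {
  "dp": [
    [-0.033,-0.016,0],
    [-0.034,-0.014,0],
    [-0.035,-0.012,0],
    [-0.035,-0.01,0],
    [-0.036,-0.008,0]
  ],
  "angular": [
    [0,0,3.2],
    [0,0,3.2],
    [0,0,3.2],
    [0,0,3.2],
    [0,0,3.2]
  ]
}}

```text
t: 11.55
ee_pos: [0.6057, 0.0979, 0.2427]
ee_rot: [0.654, 0.757, -0.0, -0.0]
wrist_force: [0.4, -0.7, -1.2]
opening: 0.0625
grip_force: 33.6
```

Call:
{"method": "jog_arm", "body": {
  "dp": [
    [-0.036,-0.006,0],
    [-0.036,-0.004,0],
    [-0.034,-0.002,0],
    [0,0,0],
    [0,0,0]
  ],
  "angular": [
    [0,0,3.2],
    [0,0,3.2],
    [0,0,3.2],
    [0,0,0],
    [0,0,0]
  ]
}}

```text
t: 12.18
ee_pos: [0.6038, -0.0074, 0.2429]
ee_rot: [0.714, 0.7, -0.0, -0.001]
wrist_force: [0.2, -0.0, -0.7]
opening: 0.0627
grip_force: 33.6
```

```bash
python3 - <<'E'
from h import *
s=observe();print(s["ee_pos"],s["ee_rot"])
plan([.603,-.0115,.192],n=1)
E
```

```text
[ 0.60382415 -0.00736118  0.24290738] [ 7.14310758e-01  6.99828424e-01 -9.74955521e-05 -5.55484439e-04]
[-0.0042, -0.0007, 0.0509] [-0.05, -0.04, -0.08]
```

Call:
{"method": "jog_arm", "body": {
  "dp": [
    [-0.004,-0.001,0.015],
    [0,0,0.02],
    [0,0,0.015],
    [0,0,0],
    [0,0,0]
  ],
  "angular": [
    [0,0,0],
    [0,0,0],
    [0,0,0],
    [0,0,0],
    [0,0,0]
  ]
}}

```text
t: 12.8
ee_pos: [0.6033, -0.0115, 0.1936]
ee_rot: [0.714, 0.7, 0.0, 0.0]
wrist_force: [-0.4, -0.7, -1.6]
opening: 0.0628
grip_force: 33.5
```

```bash
python3 - <<'E'
from h import *
s=observe();print(s["ee_pos"])
im=np.hstack([cv2.resize(f[y:y+150,x:x+150],(390,390),interpolation=cv2.INTER_CUBIC) for f,x,y in((grab_frame("scene"),185,130),(grab_frame("wrist"),200,100))])
cv2.imwrite("pics/s5.png",im[:,:,::-1])
E
```

```text
[ 0.60328416 -0.01149327  0.19356282]
```

View pics/s5.png

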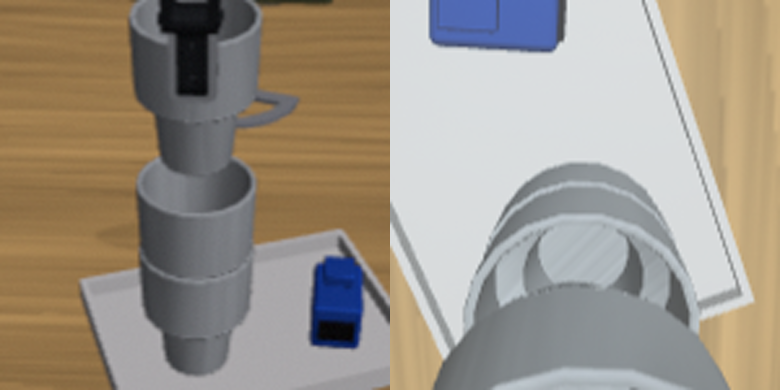

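The first nest is properly seated and upright. The foot hangs centred over the mouth, within 1–2 mm. Lowering now.

Call:
{"method": "jog_arm", "body": {
  "dp": [
    [0,0,0.015],
    [0,0,0.015],
    [0,0,0.012],
    [0,0,0.006],
    [0,0,0]
  ],
  "angular": [
    [0,0,0],
    [0,0,0],
    [0,0,0],
    [0,0,0],
    [0,0,0]
  ]
}}

```text
t: 13.52
ee_pos: [0.6026, -0.0117, 0.1446]
ee_rot: [0.714, 0.7, -0.0, -0.0]
wrist_force: [-0.4, 0.6, -0.9]
opening: 0.0627
grip_force: 33.6
```

Call:
{"method": "jog_arm", "body": {
  "dp": [
    [0,0,0.003],
    [0,0,0]
  ],
  "angular": [
    [0,0,0],
    [0,0,0]
  ]
}}

```text
t: 13.78
ee_pos: [0.6032, -0.0117, 0.1425]
ee_rot: [0.714, 0.7, 0.0, 0.0]
wrist_force: [0.5, 0.1, -0.7]
opening: 0.0628
grip_force: 33.6
```

Call:
{"method": "jog_arm", "body": {
  "dp": [
    [0,0,0.002],
    [0,0,0]
  ],
  "angular": [
    [0,0,0],
    [0,0,0]
  ]
}}

```text
t: 14.02
ee_pos: [0.6033, -0.0117, 0.1405]
ee_rot: [0.714, 0.7, 0.0, 0.0]
wrist_force: [0.9, -0.6, -0.1]
opening: 0.0627
grip_force: 33.6
```

Call:
{"method": "jog_arm", "body": {
  "dp": [
    [0,0,0.0015],
    [0,0,0]
  ],
  "angular": [
    [0,0,0],
    [0,0,0]
  ]
}}

```text
t: 14.28
ee_pos: [0.6041, -0.0118, 0.1399]
ee_rot: [0.714, 0.7, 0.001, 0.001]
wrist_force: [0.9, 0.1, 4.7]
opening: 0.0626
grip_force: 33.7
```

Contact at 0.1399, as predicted (0.140). Releasing and withdrawing.

Call:
{"method": "jog_arm", "body": {
  "dp": [
    [0,0,0],
    [0,0,0],
    [0,0,0],
    [0,0,0]
  ],
  "angular": [
    [0,0,0],
    [0,0,0],
    [0,0,0],
    [0,0,0]
  ],
  "jaw": 0.085
}}

```text
t: 14.78
ee_pos: [0.6028, -0.0117, 0.1385]
ee_rot: [0.714, 0.7, -0.0, -0.0]
wrist_force: [0.9, 0.2, 0.5]
opening: 0.0852
grip_force: 0.0
```

Call:
{"method": "jog_arm", "body": {
  "dp": [
    [0,0,-0.015],
    [0,0,-0.03],
    [0,0,-0.04],
    [0,0,-0.03],
    [0,0,-0.01]
  ],
  "angular": [
    [0,0,0],
    [0,0,0],
    [0,0,0],
    [0,0,0],
    [0,0,0]
  ]
}}

```text
t: 15.4
ee_pos: [0.6043, -0.0117, 0.267]
ee_rot: [0.714, 0.7, 0.002, 0.002]
wrist_force: [0.3, 0.2, 0.2]
opening: 0.085
grip_force: 0.0
```

Call:
{"method": "jog_arm", "body": {
  "dp": [
    [0,0,0],
    [0,0,0]
  ],
  "angular": [
    [0,0,0],
    [0,0,0]
  ]
}}

```text
t: 15.65
ee_pos: [0.6023, -0.0117, 0.2624]
ee_rot: [0.714, 0.7, -0.001, -0.001]
wrist_force: [-0.3, 0.6, -0.2]
opening: 0.0852
grip_force: 0.0
```

```bash
python3 - <<'E'
from h import *
cv2.imwrite("pics/s6.png",cv2.resize(grab_frame("scene")[100:320,160:450,::-1],(780,592),interpolation=cv2.INTER_CUBIC))
E
```

```text
(no output)
```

View pics/s6.png

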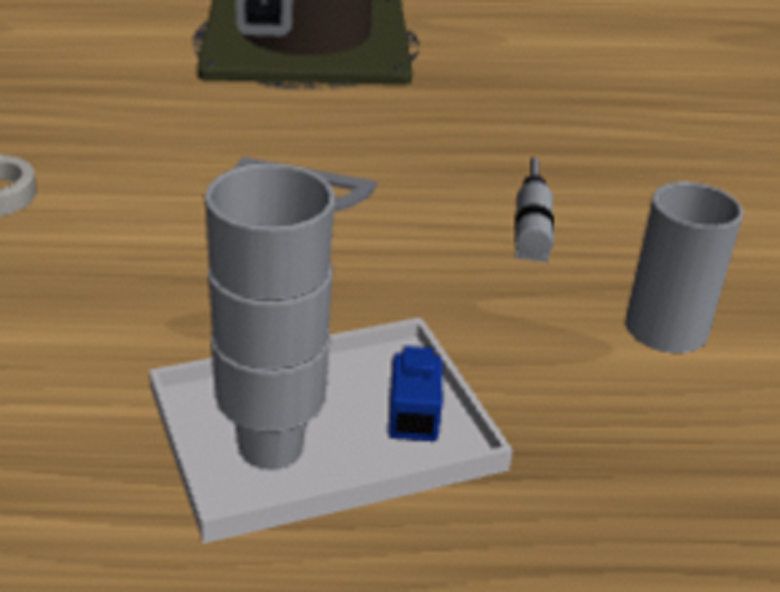

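The three pots form one straight, seated stack in the tray, centred near (270,320) in the crop. The plain pot hasn't moved, and the gripper is clear.

```bash
python3 -c "
from rig import *
print(job_done())"
```

```text
the job is handed in; nothing more can be done
None
```

The job is handed in: both loose pots are nested and seated in the pot in the tray as one upright stack, and the plain pot was left untouched (about 16 s of the 58 s used).

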